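# Set the dibber's depth stop on a forked gauge

## Task

Set the bulb dibber's depth stop with the taller of the two forked wooden gauges: stand that gauge flat on the dibber's round oak head with its fork pushed fully home around the threaded shank, under the knurled collar. Then spin the collar down until it bears on the gauge and lightly nips it, without screwing it down hard enough to dent the wood. Leave the gauge nipped in place, let go, and leave everything else on the shelf where it is.

Things in the scene. Friction and masses are not known exactly. Their poses are not given: they have to be found in the camera images.
- dibber: Bulb dibber standing upside down, fixed to the shelf. Origin: centre of the underside of its head, at shelf level; z up along the shank. Round oak head 120 mm across, 35 mm tall, flat on top. A threaded steel shank 16 mm across rises from its middle, to a point 88 mm above the head's top. The gauge can be slid in from any side.
- collar: Knurled steel collar on the shank, 40 mm across, 26 mm tall. Origin: centre of its underside, on the shank's axis; z up. It only screws: clockwise from above lowers it, 30 mm a turn (4.77 mm per rad). It starts 38 to 44 mm above the head's top. Its thread is stiff (about 0.1 N m to turn) and stays where left.
- collar_top (a point): Centre of the collar's top face, 26 mm above its underside. Once the collar bears on the gauge, the turning moment rises by about 0.005 N m per newton of nip; each 0.1 rad too far adds about 25 N. A good nip is 2 to 20 N; over 40 N dents the wood.
- gauge_tall: Taller forked gauge, loose, 0.1 to 0.16 kg, flat on the shelf. Origin: underside, where the shank's axis lies when the slot's end touches the shank; x out through the fork's mouth, z up. Fork block 60 mm wide, x = -33 to 33, and 29 to 32 mm thick: its pale facing is set by hand, so only touch tells. Slot 22 mm wide from x = -8 to 20, then 32 wide.
- gauge_fin (a point): Middle of the tall gauge's upright fin, the place to grip it: x = -70 mm, 28 mm above the underside. The fin is 18 mm wide (in y), 40 mm long (x = -90 to -50 mm), 46 mm tall; a neck 18 mm wide and 18 mm tall joins it to the fork block.
- gauge_low: The lower forked gauge, a bystander: same outline, origin and fin, but its fork block is only 16 mm thick. Not to be used or shifted.
- pot: White ceramic pot, bystander, 110 mm across at the rim, 95 mm tall. Origin: centre of its underside.
- clay_pot: Small terracotta pot, bystander, 80 mm across, 70 mm tall. Origin: centre of its underside.
- trowel: Wooden-handled trowel lying flat, bystander, about 320 mm long: handle 26 mm thick from x = -180 to -60 mm, steel blade from x = 0 to +135 mm, 65 mm wide. Origin below its shank, at shelf level; x points to the blade's tip.
- twine_jar: Closed glass jar, bystander, 72 mm across, 100 mm tall. Origin: centre of its underside.

How it is judged:
On the way, in this order (a step that is already met when the one before it is completed fails the run):
1. the tall gauge stands flat on the dibber's head with its fork fully home around the shank (horizontal distance between gauge_tall and dibber below 0.006 m and z of gauge_tall in the frame of dibber between 0.032 and 0.038 m and angle between gauge_tall's own z axis and vertical below 0.06 rad), for 0.2 s.
2. the collar is spun down and bears on the gauge (all of step 1 and contact force between collar and gauge_tall above 1 N), for 0.2 s.
At the end, for the whole second after the job is handed in: The tall gauge stands flat on the dibber's head (within 3 mm of its top, tilted less than 0.06 rad) with its fork home around the shank (its origin within 6 mm of the shank's axis); the collar bears on it with 1 to 30 N; both are at rest (all of step 2 and contact force between collar and gauge_tall below 30 N and angular speed of collar below 0.05 rad/s and linear speed of gauge_tall below 0.01 m/s); the robot touches nothing.
It fails at once if the collar dents the gauge: more than 40 N between them (contact force between collar and gauge_tall above 40 N).
It fails at once if the low gauge, a pot, the trowel or the jar is shifted by more than 25 mm (distance of any of pot, clay_pot, trowel, twine_jar, gauge_low from where it was at the start of the episode above 0.025 m).
It also fails if it takes over 72 s, if anything falls off the work surface, if the arm or the gripper's body presses on something with over 40 N, if the wrist force passes 120 N, or if a joint passes its speed limit or range.

## Robot

A 6-joint arm with a two-finger parallel gripper is mounted at the origin on the work surface. World frame = base frame: x ahead of the robot, y to its left, z up, the work surface at z = 0. Lengths are in m, angles in rad, forces in N, time in s.
With the tool pointing down it reaches from about 0.35 to 0.925 m from the base axis. Payload 6.4 kg.
Tool frame: the origin (TCP) lies at the very end of the fingers, on their centre line; the grasp point (between the pads) lies 19 mm behind it (pinch_z is the distance from the TCP to the grasp point, in m); z points along the fingers, y is the line along which they close (so a half turn about z gives the same grasp; the last joint's range is limited). The gripper opens to 85 mm and grips with 20 to 120 N. Pads are 22 mm wide; open, the fingers measure 114 mm over their backs; the gripper's body (76 mm by 85 mm) begins 54 mm behind the grasp point. The pads swing forward as they close: fully open they stand 13 mm farther back than shut.
Start: joints at [1.071, 0.245, 1.558, -0, 1.339, -0.174], TCP at [0.208, 0.616, 0.231] pointing down, gripper open.
Joint ranges: [-3.13, 3.13], [-1.02, 2.26], [0.13, 2.54], [-0.95, 4.09], [0.21, 2.88], [-2.74, 2.74]. Speed limits (rad/s): [2.57, 2.57, 3.14, 3.14, 3.14, 3.14].

## Interface

Orientations are given as a 3x3 rotation matrix whose columns are the frame's x, y, z axes.
In Python, from bench import get_obs, get_image, finish_job, boxes_of, cut_out, pinch_z gives the robot as it stands.
- The arm moves only by the tool move_arm, never from a script. Its argument "motion" is a list of rows, each a list of 3 entries, a list of its own where there are three numbers: the shift along the world's x, y, z in mm, then the turn, a rotation vector about the world's x, y, z in degrees, then the finger opening in mm, from 0 to 85.4. A call has 1 to 12 rows; each row shifts and turns the commanded pose from where the row before left it; what a row does not reach is not made up. A row lasts 1/10 s, in which the tool goes at most 50 mm and 8.59 degrees, less where a joint would pass 70% of its speed; a pose out of reach is approached as far as the arm can. A call with a gripper value outside its range is refused whole. The fingers move at their own pace and stop on an object; the grip force is fixed at half the most. Time passes only in rows, so rows that do not move let the fingers close. It gives the time, the measured TCP pose, the force, the opening and the grip force at its end, in the units of the state.
- get_obs(): the state, without advancing time (a new reading comes with each control period).
- get_image(name): name is "scene" or "side" or "wrist"; returns a dict with "color" (400x640x3 uint8, red, green, blue), "depth" (400x640 float32, m along the optical axis (not along the pixel's ray), 0 where there is no reading), "fx", "fy", "cx", "cy" (pixels), "dist_coeffs" ([k1, k2, p1, p2, k3] as OpenCV has them; the pictures are not rectified), "eye" and "attitude" of the camera in the world. Camera axes: x right, y up, looking along -z (the intrinsics and any distortion apply to the point x, -y, -z); pixel columns grow to the right and rows downward; lengths in m; the calibration is good to about 2 mm. A picture is of the moment at which its call begins.
- finish_job(): hands the job in; it is judged then, once.
Trained networks look in a picture, given as the dict that the camera call returned (one of the last four; its "shot" number tells which), for a name from the list of things; names that differ only in an ending like _2 or _b are one class to them, and where a whole thing is asked for, a point or a joint stands for the part that bears it (a point fixed in the world has none). Each returns a list of dicts, best first, with "score" (0 to 1); they miss things now and then, are a little off and sometimes report something else, mostly with a low value. They report only what shows in the picture. A call takes as long as a camera call.
- boxes_of(picture, label): "position" ([row, column] in pixels, amid what is visible of it).
- cut_out(picture, label): "region" (400x640 bool, what is visible of it) and "position" ([row, column] in pixels, amid what is visible of it).
The state is a dict: "clock": time; "qpos": joint angles; "joint_vel": joint speeds; "joint_efforts": joint torques, N m; "tool_pos": TCP position; "eef_rot": TCP orientation; "ft_force": force on the tool from outside, world axes, zero at the start; "torque": the same for the moment, N m; "finger_gap": finger opening in m; "grasp_force": force on a finger pad.
Only numpy, scipy, OpenCV 4.12 (cv2) and the standard library are available. Lean on these libraries where they do the work, as an engineer would, in place of code of your own. Each camera call takes 0.05 s, during which the arm holds its last target. There are 200 camera calls.

## Working session

There is one attempt and no reset: what is moved stays moved. The work goes in short steps, Python scripts to look and compute and a tool call to move; the robot and the scene stay as the last step left them, time stands still between calls to the robot, and variables do not carry over. Pictures are saved under pics/ and viewed, at most 10 in all, crops included, and the job is handed in when it is done.

Besides the shell and the picture viewer there is one more tool, called after "Emit:" as name([rows], argument=value, ...), one row to a line, values as JSON. move_arm: Moves the arm, as the interface text tells. Its arguments: {"type":"object","properties":{"motion":{"type":"array","items":{"type":"array"}}},"required":["motion"]}

```bash
mkdir -p pics; cat > h.py <<'E'
import numpy as np, cv2
from bench import *
def cloud(im, mask=None):
    d=im["depth"]; m=d>0
    if mask is not None: m&=mask
    r,c=np.nonzero(m); z=d[r,c]
    K=np.array([[im["fx"],0,im["cx"]],[0,im["fy"],im["cy"]],[0,0,1.]])
    u=cv2.undistortPoints(np.stack([c,r],1).astype(np.float64)[:,None],K,np.array(im["dist_coeffs"],float))[:,0]
    p=np.stack([u[:,0]*z,-u[:,1]*z,-z],1)
    return p@np.array(im["attitude"]).T+np.array(im["eye"]), r, c
E
python3 - <<'E'
from h import *
o=get_obs(); print({k:np.round(v,3).tolist() for k,v in o.items()}, pinch_z)
for n in ["scene","side"]:
    im=get_image(n); cv2.imwrite(f"pics/{n}0.png",im["color"][...,::-1])
    print(n,np.round(im["eye"],3))
    for l in ["dibber","collar","gauge_tall","gauge_low","pot","clay_pot","trowel","twine_jar"]:
        for x in cut_out(im,l)[:2]:
            p,_,_=cloud(im,x["region"])
            if len(p)==0: print(l,'nodepth');continue
            print(l,round(x["score"],2),np.round(x["position"]),len(p),np.round(np.percentile(p,[3,50,97],axis=0),3).tolist())
E
```

```text
{'clock': 0.0, 'qpos': [1.071, 0.246, 1.559, 0.0, 1.339, -0.174], 'joint_vel': [0.001, 0.001, 0.0, 0.0, 0.001, 0.002], 'joint_efforts': [0.002, -42.951, -32.613, -0.0, 0.005, -0.0], 'tool_pos': [0.208, 0.615, 0.23], 'eef_rot': [[-0.947, 0.32, -0.001], [0.32, 0.947, -0.002], [0.0, -0.002, -1.0]], 'ft_force': [0.431, -0.333, -0.699], 'torque': [-0.024, 0.015, -0.004], 'grasp_force': 0.0, 'finger_gap': 0.085} 0.0187
scene [ 1.484 -0.122  0.839]
dibber 0.67 [213. 340.] 1045 [[0.522, 0.002, 0.003], [0.575, 0.056, 0.034], [0.616, 0.112, 0.1]]
collar 0.6 [195. 339.] 146 [[0.48, 0.041, 0.012], [0.566, 0.059, 0.095], [0.576, 0.1, 0.103]]
gauge_tall 0.66 [198. 381.] 376 [[0.45, 0.206, 0.003], [0.523, 0.228, 0.029], [0.568, 0.262, 0.046]]
gauge_low 0.72 [212. 236.] 306 [[0.435, -0.313, -0.0], [0.487, -0.292, 0.016], [0.534, -0.256, 0.047]]
pot 0.64 [215. 415.] 1102 [[0.605, 0.231, 0.009], [0.655, 0.279, 0.065], [0.707, 0.328, 0.095]]
clay_pot 0.65 [193. 448.] 471 [[0.526, 0.415, 0.003], [0.57, 0.45, 0.05], [0.601, 0.487, 0.07]]
trowel 0.74 [262. 287.] 1106 [[0.731, -0.23, 0.005], [0.768, -0.131
[... 460 characters left out ...]
lar 0.38 [204. 262.] 878 [[0.728, -0.225, 0.003], [0.76, -0.114, 0.014], [0.793, 0.072, 0.028]]
gauge_tall 0.86 [309. 338.] 1519 [[0.447, 0.209, 0.001], [0.514, 0.241, 0.03], [0.562, 0.27, 0.047]]
gauge_low 0.63 [177. 364.] 479 [[0.411, -0.311, 0.004], [0.469, -0.291, 0.018], [0.525, -0.251, 0.048]]
clay_pot 0.65 [386. 294.] 1196 [[0.528, 0.419, 0.008], [0.568, 0.431, 0.053], [0.598, 0.458, 0.071]]
trowel 0.86 [201. 261.] 832 [[0.728, -0.221, 0.01], [0.76, -0.112, 0.014], [0.793, 0.073, 0.028]]
trowel 0.18 [310. 336.] 1449 [[0.447, 0.213, 0.003], [0.515, 0.242, 0.03], [0.561, 0.27, 0.047]]
twine_jar 0.78 [144. 327.] 626 [[0.577, -0.465, 0.004], [0.608, -0.393, 0.065], [0.653, -0.382, 0.103]]
```

View pics/side0.png

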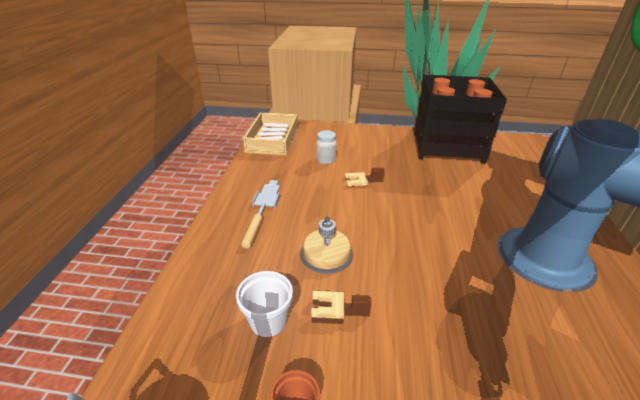

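```bash
python3 - <<'E'
from h import *
from scipy.optimize import least_squares
for n in ["side","scene"]:
    im=get_image(n)
    g=cut_out(im,"gauge_tall")[0]["region"]; p,_,_=cloud(im,g)
    for nm,q in [("fin",p[p[:,2]>.040]),("block",p[(p[:,2]>.024)&(p[:,2]<.036)])]:
        q2=q[:,:2].astype(np.float32); print(n,nm,len(q),cv2.minAreaRect(q2),np.round(q.mean(0),4))
    p,_,_=cloud(im)
    b=(abs(p[:,0]-.556)<.09)&(abs(p[:,1]-.06)<.09); p=p[b]
    h=p[(p[:,2]>.031)&(p[:,2]<.039)]; print("headtop z",np.median(h[:,2]),len(h),cv2.minEnclosingCircle(h[:,:2].astype(np.float32)))
    c=p[(p[:,2]>.085)&(p[:,2]<.125)]
    s=p[p[:,2]>.108]; print("collar",len(c),cv2.minEnclosingCircle(c[:,:2].astype(np.float32)),"shank",len(s),np.round(s.mean(0),4) if len(s) else 0, "ztop", np.round(np.percentile(p[:,2],[90,95,98,100]),3))
    cc=p[(p[:,2]>.065)]; print("zs",np.histogram(cc[:,2],bins=np.arange(.065,.135,.004)))
E
```

```text
side fin 160 ((0.46233856678009033, 0.23460674285888672), (0.04028956592082977, 0.018974725157022476), 8.042497634887695) [0.4617 0.2354 0.0456]
side block 702 ((0.5047033429145813, 0.2361823469400406), (0.1207604855298996, 0.06342654675245285), 5.460964679718018) [0.5226 0.2414 0.0307]
headtop z 0.03602436938104081 1088 ((0.5542678833007812, 0.06536155939102173), 0.059770312160253525)
collar 231 ((0.5537486672401428, 0.06437124311923981), 0.022265372797846794) shank 36 [0.5539 0.0669 0.1152] ztop [0.038 0.093 0.102 0.125]
zs (array([ 0,  0,  9, 19, 24, 18, 25, 19, 83, 47,  7,  9, 10,  9,  4,  0,  0]), array([0.065, 0.069, 0.073, 0.077, 0.081, 0.085, 0.089, 0.093, 0.097,
       0.101, 0.105, 0.109, 0.113, 0.117, 0.121, 0.125, 0.129, 0.133]))
scene fin 42 ((0.5368810296058655, 0.23324309289455414), (0.19567440450191498, 0.018900901079177856), 2.157270908355713) [0.4699 0.2297 0.0458]
scene block 194 ((0.5065995454788208, 0.2340775430202484), (0.12343030422925949, 0.05977137014269829), 4.615390777587891) [0.5225 0.2326 0.0301]
headtop z 0.034495365528056654 554 ((0.5574188828468323, 0.061058878898620605), 0.05985661596059799)
collar 124 ((0.557955801486969, 0.061901550740003586), 0.021772488951683044) shank 17 [0.5587 0.061  0.1143] ztop [0.036 0.078 0.099 0.123]
zs (array([ 0,  4,  4, 11, 12, 17, 10, 20, 45, 13,  5,  5,  2,  6,  1,  0,  0]), array([0.065, 0.069, 0.073, 0.077, 0.081, 0.085, 0.089, 0.093, 0.097,
       0.101, 0.105, 0.109, 0.113, 0.117, 0.121, 0.125, 0.129, 0.133]))
```

Emit:
move_arm([
  [[25,-38,0],[0,0,2.5],85],
  [[25,-38,0],[0,0,2.5],85],
  [[25,-38,0],[0,0,2.5],85],
  [[25,-38,0],[0,0,2.5],85],
  [[25,-38,0],[0,0,2.5],85],
  [[25,-38,0],[0,0,2.5],85],
  [[25,-38,0],[0,0,2.5],85],
  [[25,-38,0],[0,0,2.5],85],
  [[25,-38,0],[0,0,2.5],85],
  [[25,-38,0],[0,0,2.5],85],
  [[0,0,0],[0,0,0],85],
  [[0,0,0],[0,0,0],85],
])

```text
clock: 2.3
tool_pos: [0.4584, 0.2352, 0.2313]
eef_rot: [[-0.994, -0.108, -0.0], [-0.108, 0.994, 0.0], [0.0, 0.0, -1.0]]
ft_force: [-0.6, 0.6, 0.8]
finger_gap: 0.0852
grasp_force: 0.0
```

```bash
cat > w.py <<'E'
from h import *
o=get_obs(); print("t",round(o["clock"],2),"tcp",np.round(o["tool_pos"],4),"q6",round(o["qpos"][5],3),"yaw y",np.degrees(np.arctan2(o["eef_rot"][1][1],o["eef_rot"][0][1])), "F",np.round(o["ft_force"],2),"T",np.round(o["torque"],3))
def shot(fn=None,n="wrist"):
    im=get_image(n)
    if fn: cv2.imwrite(f"pics/{fn}.png",im["color"][...,::-1])
    return im
E
python3 - <<'E'
from w import *
im=shot("w1"); print(im["eye"],im["attitude"])
p,_,_=cloud(im)
b=(p[:,0]>.40)&(p[:,0]<.60)&(p[:,1]>.17)&(p[:,1]<.30)
for nm,lo,hi in [("fin",.040,.052),("block",.024,.036)]:
    q=p[b&(p[:,2]>lo)&(p[:,2]<hi)]; print(nm,len(q),cv2.minAreaRect(q[:,:2].astype(np.float32)) if len(q) else 0, q.mean(0))
b=(abs(p[:,0]-.556)<.075)&(abs(p[:,1]-.06)<.075)
for nm,lo,hi in [("head",.031,.039),("collar",.08,.108),("sh",.11,.13)]:
    q=p[b&(p[:,2]>lo)&(p[:,2]<hi)]; print(nm,len(q),cv2.minEnclosingCircle(q[:,:2].astype(np.float32)) if len(q) else 0)
E
```

```text
t 2.3 tcp [0.4584 0.2352 0.2313] q6 -1.425 yaw y 96.19663340480155 F [-0.59  0.56  0.76] T [ 0.023  0.003 -0.005]
[0.39132258 0.22758112 0.37380189] [[-1.08131671e-01 -9.58220903e-01 -2.64802272e-01]
 [ 9.94136531e-01 -1.04309612e-01 -2.84967107e-02]
 [-3.15278363e-04 -2.66331009e-01  9.63881577e-01]]
fin 500 ((0.46173804998397827, 0.233585923910141), (0.03904597833752632, 0.01758231222629547), 5.617705345153809) [0.46132099 0.23315857 0.04554882]
block 1764 ((0.5042558908462524, 0.23674550652503967), (0.12458251416683197, 0.06001249700784683), 4.65576696395874) [0.52493117 0.23825801 0.03028224]
head 4270 ((0.5527832508087158, 0.06436646729707718), 0.05887117609381676)
collar 1238 ((0.5541019439697266, 0.06403544545173645), 0.020902924239635468)
sh 178 ((0.5545139312744141, 0.06358114629983902), 0.007766799535602331)
```

View pics/w1.png

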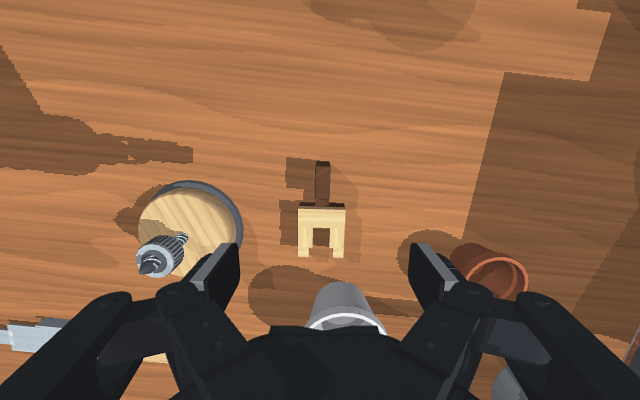

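Emit:
move_arm([
  [[3,-1.5,-45],[0,0,-1.2],85],
  [[0,0,-45],[0,0,0],85],
  [[0,0,-45],[0,0,0],85],
  [[0,0,-45],[0,0,0],85],
  [[0,0,-30],[0,0,0],60],
  [[0,0,-11],[0,0,0],40],
  [[0,0,0],[0,0,0],10],
  [[0,0,0],[0,0,0],10],
  [[0,0,0],[0,0,0],10],
  [[0,0,0],[0,0,0],10],
  [[0,0,0],[0,0,0],10],
  [[0,0,0],[0,0,0],10],
])

```text
clock: 3.55
tool_pos: [0.4628, 0.235, 0.0125]
eef_rot: [[-0.996, -0.089, 0.004], [-0.089, 0.996, 0.001], [-0.004, 0.001, -1.0]]
ft_force: [-1.0, 1.2, 7.1]
finger_gap: 0.0172
grasp_force: 59.3
```

Emit:
move_arm([
  [[0,0,20],[0,0,0],10],
  [[0,0,30],[0,0,0],10],
  [[-10,-36,10],[0,0,0],10],
  [[-10,-36,0],[0,0,0],10],
  [[-10,-36,0],[0,0,0],10],
  [[-10,-36,0],[0,0,0],10],
  [[-3,-37,0],[0,0,0],10],
  [[0,0,-10],[0,0,0],10],
  [[0,0,-8],[0,0,0],10],
  [[0,0,0],[0,0,0],10],
  [[0,0,0],[0,0,0],10],
])

```text
clock: 4.65
tool_pos: [0.4178, 0.0542, 0.052]
eef_rot: [[-0.996, -0.091, -0.001], [-0.091, 0.996, 0.0], [0.001, 0.0, -1.0]]
ft_force: [-0.4, -0.0, -1.6]
finger_gap: 0.017
grasp_force: 59.0
```

```bash
python3 - <<'E'
from w import *
def ana(im):
    p,_,_=cloud(im)
    b=(p[:,0]>.36)&(p[:,0]<.545)&(p[:,1]>.0)&(p[:,1]<.12)
    b2=b&(p[:,2]>.064)&(p[:,2]<.078)
    q=p[b2]; print("block",len(q),cv2.minAreaRect(q[:,:2].astype(np.float32)), np.median(q[:,2]))
    b=(abs(p[:,0]-.556)<.07)&(abs(p[:,1]-.062)<.07)
    for nm,lo,hi in [("head",.031,.039),("collar",.08,.108),("coltop",.095,.110),("sh",.11,.13)]:
        q=p[b&(p[:,2]>lo)&(p[:,2]<hi)]; print(nm,len(q),cv2.minEnclosingCircle(q[:,:2].astype(np.float32)) if len(q) else 0,np.median(q[:,2]) if len(q) else 0)
ana(shot("w2"));s=shot(n="side");ana(s)
c=s["color"][170:310,230:430]; cv2.imwrite("pics/s2.png",cv2.resize(c[...,::-1],None,fx=4,fy=4))
E
```

```text
t 4.65 tcp [0.4178 0.0542 0.052 ] q6 -1.804 yaw y 95.22615107020816 F [-0.4  -0.   -1.59] T [-0.026  0.034  0.015]
block 1360 ((0.4264269769191742, 0.05424237251281738), (0.05853637680411339, 0.04457245022058487), 3.9180562496185303) 0.06942546157453036
head 0 0 0
collar 0 0 0
coltop 0 0 0
sh 0 0 0
block 511 ((0.4712880849838257, 0.05695655196905136), (0.14710715413093567, 0.06383955478668213), 5.614107608795166) 0.07089265294707447
head 935 ((0.5547475814819336, 0.06613404303789139), 0.05980540066957474) 0.035993624982670225
collar 226 ((0.5544285774230957, 0.06485778838396072), 0.0212032962590456) 0.09932190562823046
coltop 151 ((0.5544285774230957, 0.06485778838396072), 0.0212032962590456) 0.10066250259074849
sh 29 ((0.5535049438476562, 0.06536645442247391), 0.006746470928192139) 0.11630192664021799
```

View pics/w2.png

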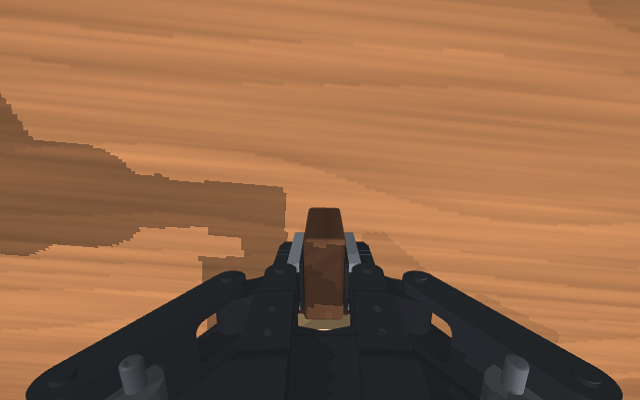

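View pics/s2.png

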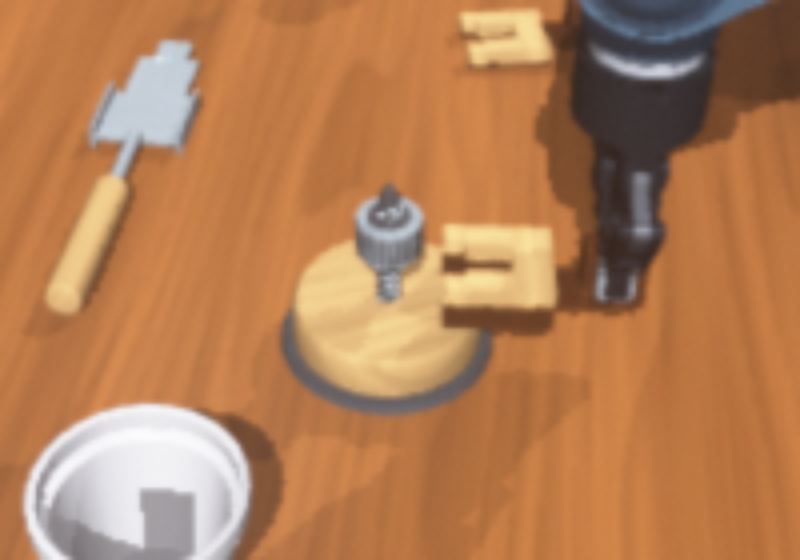

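```bash
cat > g.py <<'E'
from w import *
def blk(n,zl=.062,zh=.078,yaw=5.2):
    im=shot(n=n); r=cut_out(im,"gauge_tall")
    p,_,_=cloud(im,r[0]["region"]) if r else cloud(im)
    q=p[(p[:,2]>zl)&(p[:,2]<zh)&(abs(p[:,1]-.062)<.06)&(p[:,0]>.44)]
    a=np.radians(yaw); R=np.array([[np.cos(a),np.sin(a)],[-np.sin(a),np.cos(a)]])
    u=q[:,:2]@R.T
    print(n,len(q),"z",np.median(q[:,2]),"x'",np.percentile(u[:,0],[2,98]),"y'",np.percentile(u[:,1],[2,98]),cv2.minAreaRect(q[:,:2].astype(np.float32)))
    p,_,_=cloud(im)
    c=p[(abs(p[:,0]-.556)<.04)&(abs(p[:,1]-.062)<.04)&(p[:,2]>.112)]
    h=p[(abs(p[:,0]-.556)<.07)&(abs(p[:,1]-.062)<.07)&(p[:,2]>.109)]
    print(" shank'",R@h[:,:2].mean(0),"tip z",c[:,2].max())
E
python3 -c "
from g import *
blk('side');blk('scene')"
```

```text
t 4.75 tcp [0.4182 0.0541 0.0524] q6 -1.804 yaw y 95.22701750579756 F [ 0.44  0.25 -0.8 ] T [-0.034  0.011  0.019]
side 460 z 0.07094537747861202 x' [0.4596912  0.52338317] y' [-0.01468073  0.04536402] ((0.4876148998737335, 0.05956753343343735), (0.06575026363134384, 0.06391017138957977), 4.18752908706665)
 shank' [0.55739975 0.01603277] tip z 0.1239492830452662
scene 153 z 0.06979347346684472 x' [0.45434996 0.52466346] y' [-0.01850268  0.04110598] ((0.48225775361061096, 0.05536331981420517), (0.08493125438690186, 0.06059425324201584), 2.7113962173461914)
 shank' [0.56242569 0.01027745] tip z 0.12207106330924866
```

Emit:
move_arm([
  [[10,0,-1.2],[0,0,0],10],
  [[10,0.8,0],[0,0,0],10],
  [[10,0.9,0],[0,0,0],10],
  [[10,0.9,0],[0,0,0],10],
  [[8,0.8,0],[0,0,0],10],
  [[6,0.6,0],[0,0,0],10],
  [[3,0.3,0],[0,0,0],10],
  [[0,0,0],[0,0,0],10],
  [[0,0,0],[0,0,0],10],
])

```text
clock: 5.85
tool_pos: [0.4747, 0.0577, 0.0509]
eef_rot: [[-0.996, -0.09, -0.001], [-0.09, 0.996, 0.0], [0.001, 0.0, -1.0]]
ft_force: [0.7, 0.5, -0.7]
finger_gap: 0.0171
grasp_force: 59.0
```

```bash
python3 -c "
from g import *
blk('side',.055,.0725);blk('scene',.055,.0725)"
```

```text
t 5.85 tcp [0.4747 0.0577 0.0509] q6 -1.777 yaw y 95.13700470205936 F [ 0.69  0.55 -0.68] T [0.037 0.054 0.009]
side 437 z 0.06881175233694325 x' [0.4629179  0.57881817] y' [-0.01327318  0.04415085] ((0.5199418067932129, 0.06078844517469406), (0.12499506771564484, 0.0627584159374237), 17.30548858642578)
 shank' [0.50687076 0.04451273] tip z 0.12478754912896739
scene 139 z 0.0673254316446823 x' [0.49669783 0.58335057] y' [-0.01949002  0.03933777] ((0.5351302027702332, 0.05945415049791336), (0.09179360419511795, 0.060814760625362396), 4.582394123077393)
 shank' [0.5064465  0.00580934] tip z 0.32787968938188006
```

Emit:
move_arm([
  [[3,0.3,0],[0,0,0],10],
  [[2,0.2,0],[0,0,0],10],
  [[1.5,0.1,0],[0,0,0],10],
  [[1,0.1,0],[0,0,0],10],
  [[0,0,0],[0,0,0],10],
])

```text
clock: 6.55
tool_pos: [0.4827, 0.0583, 0.0511]
eef_rot: [[-0.996, -0.089, 0.0], [-0.089, 0.996, -0.0], [-0.0, -0.0, -1.0]]
ft_force: [-0.1, -0.2, -1.6]
finger_gap: 0.0171
grasp_force: 59.0
```

Emit:
move_arm([
  [[1,0.1,0],[0,0,0],10],
  [[0,0,0],[0,0,0],10],
])

```text
clock: 6.75
tool_pos: [0.4836, 0.0584, 0.0511]
eef_rot: [[-0.996, -0.089, 0.0], [-0.089, 0.996, -0.0], [-0.0, -0.0, -1.0]]
ft_force: [-0.1, -0.1, -1.9]
finger_gap: 0.017
grasp_force: 59.0
```

Emit:
move_arm([
  [[1,0.1,0],[0,0,0],10],
  [[0,0,0],[0,0,0],10],
])

```text
clock: 6.95
tool_pos: [0.4847, 0.0585, 0.0511]
eef_rot: [[-0.996, -0.089, 0.0], [-0.089, 0.996, -0.0], [-0.0, -0.0, -1.0]]
ft_force: [-0.2, 0.2, -2.3]
finger_gap: 0.0174
grasp_force: 59.0
```

Emit:
move_arm([
  [[1,0.1,0],[0,0,0],10],
  [[0,0,0],[0,0,0],10],
])

```text
clock: 7.15
tool_pos: [0.4851, 0.0586, 0.0509]
eef_rot: [[-0.996, -0.09, -0.001], [-0.09, 0.996, -0.0], [0.001, 0.0, -1.0]]
ft_force: [-3.5, -0.9, 0.1]
finger_gap: 0.0173
grasp_force: 59.1
```

Emit:
move_arm([
  [[1,0.1,0],[0,0,0],10],
  [[0,0,0],[0,0,0],10],
])

```text
clock: 7.35
tool_pos: [0.4851, 0.0587, 0.0507]
eef_rot: [[-0.996, -0.09, -0.004], [-0.09, 0.996, -0.0], [0.004, 0.0, -1.0]]
ft_force: [-6.7, -1.2, 2.7]
finger_gap: 0.0175
grasp_force: 59.5
```

Emit:
move_arm([
  [[1,0.1,0],[0,0,0],10],
  [[0,0,0],[0,0,0],10],
])

```text
clock: 7.55
tool_pos: [0.4851, 0.0588, 0.0504]
eef_rot: [[-0.996, -0.09, -0.006], [-0.09, 0.996, -0.0], [0.006, 0.0, -1.0]]
ft_force: [-10.6, -2.9, 5.9]
finger_gap: 0.0172
grasp_force: 59.8
```

Emit:
move_arm([
  [[-2.3,-0.2,0],[0,0,0],10],
  [[0,0,-1.5],[0,0,0],10],
  [[0,0,-1.5],[0,0,0],10],
  [[0,0,0],[0,0,0],10],
  [[0,0,0],[0,0,0],10],
])

```text
clock: 8.05
tool_pos: [0.4851, 0.0586, 0.0479]
eef_rot: [[-0.996, -0.09, -0.0], [-0.09, 0.996, -0.0], [0.0, 0.0, -1.0]]
ft_force: [-3.5, -0.3, -0.4]
finger_gap: 0.0175
grasp_force: 59.2
```

Emit:
move_arm([
  [[0,0,-0.7],[0,0,0],10],
  [[0,0,0],[0,0,0],10],
])

```text
clock: 8.25
tool_pos: [0.4851, 0.0586, 0.0476]
eef_rot: [[-0.996, -0.09, -0.001], [-0.09, 0.996, -0.0], [0.001, -0.0, -1.0]]
ft_force: [-6.2, -0.6, 4.5]
finger_gap: 0.0171
grasp_force: 59.8
```

Emit:
move_arm([
  [[-0.6,0,0.3],[0,0,0],10],
  [[0,0,0],[0,0,0],10],
  [[0,0,0],[0,0,0],20],
  [[0,0,0],[0,0,0],30],
  [[0,0,0],[0,0,0],50],
  [[0,0,0],[0,0,0],50],
  [[0,0,0],[0,0,0],50],
  [[0,0,15],[0,0,0],50],
  [[0,0,35],[0,0,0],60],
  [[-15,0,45],[0,0,0],85],
  [[-15,0,40],[0,0,0],85],
  [[0,0,0],[0,0,0],85],
])

```text
clock: 9.45
tool_pos: [0.4574, 0.0584, 0.189]
eef_rot: [[-0.996, -0.09, 0.012], [-0.09, 0.996, -0.001], [-0.012, -0.002, -1.0]]
ft_force: [0.4, 0.3, 1.1]
finger_gap: 0.0848
grasp_force: 0.0
```

```bash
python3 - <<'E'
from w import *
for n in ["wrist","side","scene"]:
    im=shot(n+"3",n); p,r,c=cloud(im)
    b=(abs(p[:,0]-.556)<.07)&(abs(p[:,1]-.062)<.07)
    def rep(nm,q,f): print(n,nm,len(q), f(q[:,:2].astype(np.float32)) if len(q)>3 else 0, np.round(np.median(q,axis=0),4) if len(q) else 0)
    rep("coltop",p[b&(p[:,2]>.093)&(p[:,2]<.107)],cv2.minEnclosingCircle)
    rep("shank",p[b&(p[:,2]>.111)&(p[:,2]<.13)],cv2.minEnclosingCircle)
    g=(abs(p[:,0]-.53)<.12)&(abs(p[:,1]-.06)<.05)
    rep("fin",p[g&(p[:,0]<.515)&(p[:,2]>.074)&(p[:,2]<.09)],cv2.minAreaRect)
    q=p[g&(p[:,2]>.060)&(p[:,2]<.071)]; rep("block",q,cv2.minAreaRect)
E
```

```text
t 9.45 tcp [0.4574 0.0584 0.189 ] q6 -1.78 yaw y 95.14945490939986 F [0.36 0.26 1.06] T [-0.06  -0.056  0.028]
wrist coltop 1122 ((0.5536257028579712, 0.0634208470582962), 0.02099207043647766) [0.5482 0.0626 0.0993]
wrist shank 190 ((0.5553250312805176, 0.06339259445667267), 0.006466599181294441) [0.5515 0.0633 0.1164]
wrist fin 800 ((0.48440995812416077, 0.05809338763356209), (0.03973130136728287, 0.01787971332669258), 4.4939775466918945) [0.4824 0.0578 0.0806]
wrist block 1872 ((0.526721715927124, 0.061330314725637436), (0.12480884790420532, 0.06017526984214783), 4.596451282501221) [0.5362 0.0612 0.0654]
side coltop 151 ((0.5541545748710632, 0.06359607726335526), 0.021014584228396416) [0.5537 0.0704 0.1005]
side shank 28 ((0.5554214715957642, 0.06979489326477051), 0.004255529027432203) [0.5544 0.066  0.1163]
side fin 117 ((0.4844387471675873, 0.05923626571893692), (0.03887520357966423, 0.01915605552494526), 3.769941806793213) [0.4846 0.0627 0.0815]
side block 358 ((0.5263261795043945, 0.060644492506980896), (0.1233634203672409, 0.06402728706598282), 4.6100945472717285) [0.5387 0.077  0.0665]
scene coltop 81 ((0.5561584234237671, 0.0615122951567173), 0.02128918468952179) [0.5619 0.0575 0.0991]
scene shank 14 ((0.5581376552581787, 0.06173880398273468), 0.006568451412022114) [0.5584 0.0602 0.1156]
scene fin 47 ((0.48677366971969604, 0.05557738244533539), (0.0416138656437397, 0.01911977306008339), 6.05120325088501) [0.4901 0.0544 0.0804]
scene block 127 ((0.5278577208518982, 0.058818139135837555), (0.12471353262662888, 0.06192569434642792), 4.19019079208374) [0.5658 0.0452 0.0649]
```

View pics/wrist3.png

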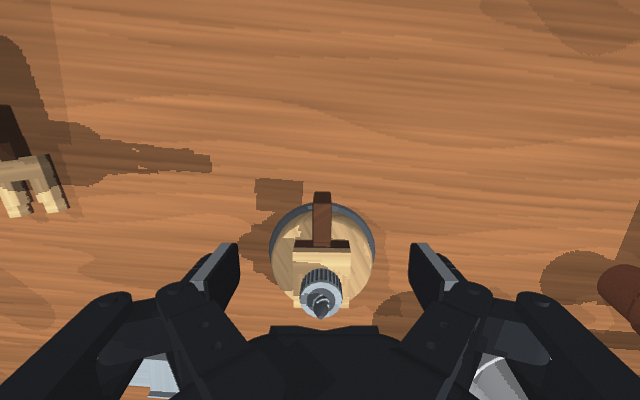

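Emit:
move_arm([
  [[32,2,0],[0,0,7],85],
  [[32,2,0],[0,0,7],85],
  [[32,1,0],[0,0,6],85],
  [[0,0,0],[0,0,0],85],
  [[0,0,-40],[0,0,0],75],
  [[0,0,-40],[0,0,0],70],
  [[0,0,-25],[0,0,0],70],
  [[0,0,0],[0,0,0],70],
  [[0,0,0],[0,0,0],70],
])

```text
clock: 10.5
tool_pos: [0.5497, 0.0637, 0.0769]
eef_rot: [[-0.905, -0.424, -0.002], [-0.424, 0.905, 0.0], [0.002, 0.001, -1.0]]
ft_force: [-0.3, -0.3, -0.1]
finger_gap: 0.0701
grasp_force: 0.0
```

```bash
python3 - <<'E'
from w import *
im=shot("s4","side"); cv2.imwrite("pics/s4c.png",cv2.resize(im["color"][170:310,230:430,::-1],None,fx=4,fy=4))
E
```

```text
t 10.5 tcp [0.5497 0.0637 0.0769] q6 -2.099 yaw y 115.1103832179622 F [-0.29 -0.3  -0.09] T [ 0.009 -0.03  -0.026]
```

View pics/s4c.png

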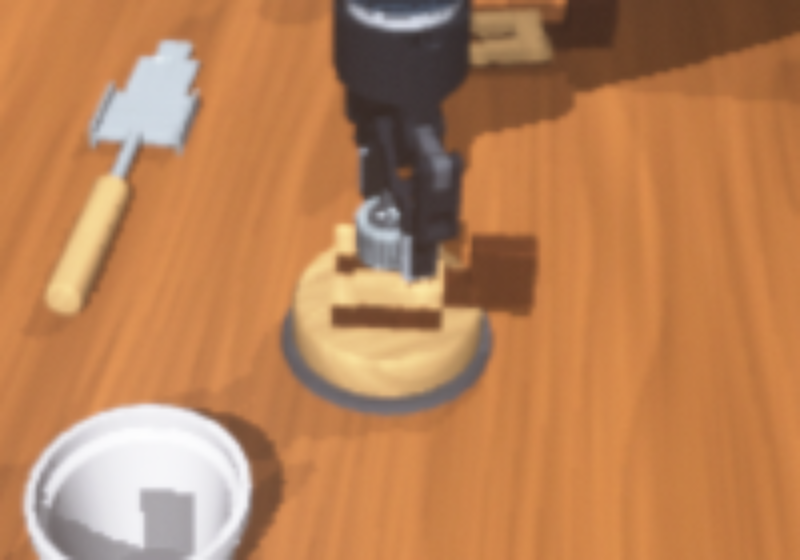

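Emit:
move_arm([
  [[4.5,0,-2],[0,0,0],70],
  [[0,0,0],[0,0,0],70],
  [[0,0,0],[0,0,0],48],
  [[0,0,0],[0,0,0],30],
  [[0,0,0],[0,0,0],30],
  [[0,0,0],[0,0,0],30],
  [[0,0,0],[0,0,0],30],
  [[0,0,0],[0,0,0],30],
])

```text
clock: 11.35
tool_pos: [0.5552, 0.0642, 0.0767]
eef_rot: [[-0.905, -0.425, -0.0], [-0.425, 0.905, 0.001], [-0.0, 0.001, -1.0]]
ft_force: [-2.9, 3.4, 5.0]
finger_gap: 0.0384
grasp_force: 59.7
```

```bash
python3 -c "
from w import *
print(o['finger_gap'],o['grasp_force'])"
```

```text
t 11.35 tcp [0.5552 0.0642 0.0767] q6 -2.098 yaw y 115.11954278821446 F [-2.92  3.37  4.99] T [ 0.409  0.465 -0.074]
0.03835134718425809 59.707855582237244
```

Emit:
move_arm([
  [[0,0,-0.6],[0,0,-7],30],
  [[0,0,-0.6],[0,0,-7],30],
  [[0,0,-0.6],[0,0,-7],30],
  [[0,0,-0.6],[0,0,-7],30],
  [[0,0,-0.6],[0,0,-7],30],
  [[0,0,-0.6],[0,0,-7],30],
  [[0,0,-0.6],[0,0,-7],30],
  [[0,0,-0.6],[0,0,-7],30],
  [[0,0,0],[0,0,0],30],
])

```text
clock: 12.25
tool_pos: [0.5552, 0.0639, 0.072]
eef_rot: [[-0.857, 0.515, -0.0], [0.515, 0.857, 0.0], [0.0, 0.0, -1.0]]
ft_force: [-4.2, 0.5, 6.7]
finger_gap: 0.0381
grasp_force: 59.8
```

```bash
python3 -c "
from w import *
print(o['finger_gap'],o['grasp_force'])"
```

```text
t 12.25 tcp [0.5552 0.0639 0.072 ] q6 -1.119 yaw y 59.00425243138771 F [-4.21  0.54  6.69] T [ 0.163  0.537 -0.125]
0.03810118477712679 59.773462414741516
```

Emit:
move_arm([
  [[0,0,0],[0,0,0],50],
  [[0,0,0],[0,0,0],70],
  [[0,0,0],[0,0,0],70],
  [[-0.7,0,1],[0,0,7],70],
  [[0,0,0],[0,0,7],70],
  [[0,0,0],[0,0,7],70],
  [[0,0,0],[0,0,7],70],
  [[0,0,0],[0,0,7],70],
  [[0,0,0],[0,0,7],70],
  [[0,0,0],[0,0,7],70],
  [[0,0,0],[0,0,0],70],
  [[0,0,0],[0,0,0],70],
])

```text
clock: 13.45
tool_pos: [0.5544, 0.0636, 0.0718]
eef_rot: [[-0.951, -0.309, -0.0], [-0.309, 0.951, -0.0], [0.0, 0.0, -1.0]]
ft_force: [0.1, -0.3, -0.2]
finger_gap: 0.0701
grasp_force: 0.0
```

```bash
python3 - <<'E'
from w import *
for n in ["side","scene"]:
    im=shot("c5"+n,n); p,r,c=cloud(im)
    b=(abs(p[:,0]-.556)<.025)&(abs(p[:,1]-.062)<.025)
    print(n,np.histogram(p[b&(p[:,2]>.06)][:,2],bins=np.arange(.06,.13,.002)))
E
```

```text
t 13.45 tcp [0.5544 0.0636 0.0718] q6 -1.974 yaw y 107.98801290793085 F [ 0.1  -0.27 -0.18] T [0.048 0.06  0.034]
side (array([ 2,  1, 14, 30,  6,  2,  4,  3,  5,  6,  3,  5,  4,  5,  6,  3,  8,
       15, 31,  1,  1,  2,  1,  1,  1,  0,  0,  0,  0,  0,  0,  0,  0,  0]), array([0.06 , 0.062, 0.064, 0.066, 0.068, 0.07 , 0.072, 0.074, 0.076,
       0.078, 0.08 , 0.082, 0.084, 0.086, 0.088, 0.09 , 0.092, 0.094,
       0.096, 0.098, 0.1  , 0.102, 0.104, 0.106, 0.108, 0.11 , 0.112,
       0.114, 0.116, 0.118, 0.12 , 0.122, 0.124, 0.126, 0.128]))
scene (array([ 3,  9, 18, 12,  5,  6,  6,  7,  6,  5,  8,  4,  3,  8,  7, 13, 16,
       25, 14,  1,  3,  4,  3,  1,  2,  2,  4,  3,  1,  2,  2,  0,  0,  0]), array([0.06 , 0.062, 0.064, 0.066, 0.068, 0.07 , 0.072, 0.074, 0.076,
       0.078, 0.08 , 0.082, 0.084, 0.086, 0.088, 0.09 , 0.092, 0.094,
       0.096, 0.098, 0.1  , 0.102, 0.104, 0.106, 0.108, 0.11 , 0.112,
       0.114, 0.116, 0.118, 0.12 , 0.122, 0.124, 0.126, 0.128]))
```

Emit:
move_arm([
  [[0,0,0],[0,0,0],48],
  [[0,0,0],[0,0,0],30],
  [[0,0,0],[0,0,0],30],
  [[0,0,0],[0,0,0],30],
  [[0,0,0],[0,0,0],30],
  [[0,0,0],[0,0,0],30],
  [[0,0,-0.3],[0,0,-4],30],
  [[0,0,-0.3],[0,0,-4],30],
  [[0,0,0],[0,0,0],30],
])

```text
clock: 14.45
tool_pos: [0.5544, 0.064, 0.0716]
eef_rot: [[-0.985, -0.174, -0.0], [-0.174, 0.985, 0.001], [0.0, 0.001, -1.0]]
ft_force: [-2.5, 1.9, 5.0]
finger_gap: 0.0381
grasp_force: 60.0
```

```bash
python3 -c "
from w import *
print(o['finger_gap'],o['grasp_force'])"
```

```text
t 14.45 tcp [0.5544 0.064  0.0716] q6 -1.835 yaw y 100.04554127648301 F [-2.46  1.94  5.03] T [ 0.382  0.436 -0.154]
0.03811458044429126 59.97292220592499
```

Emit:
move_arm([
  [[0,0,-0.2],[0,0,-3],30],
  [[0,0,0],[0,0,0],30],
])

```text
clock: 14.65
tool_pos: [0.5544, 0.064, 0.0713]
eef_rot: [[-0.992, -0.124, -0.0], [-0.124, 0.992, 0.001], [0.0, 0.001, -1.0]]
ft_force: [-3.5, 2.8, 6.1]
finger_gap: 0.0378
grasp_force: 60.0
```

```bash
python3 -c "import w"
```

```text
t 14.65 tcp [0.5544 0.064  0.0713] q6 -1.784 yaw y 97.11526867317954 F [-3.54  2.75  6.11] T [ 0.497  0.492 -0.117]
```

Emit:
move_arm([
  [[0,0,-0.3],[0,0,-3],30],
  [[0,0,0],[0,0,0],30],
])

```text
clock: 14.85
tool_pos: [0.5543, 0.064, 0.071]
eef_rot: [[-0.997, -0.072, -0.0], [-0.072, 0.997, 0.001], [0.0, 0.001, -1.0]]
ft_force: [-4.2, 3.6, 6.4]
finger_gap: 0.0385
grasp_force: 60.0
```

```bash
python3 -c "import w"
```

```text
t 14.85 tcp [0.5543 0.064  0.071 ] q6 -1.732 yaw y 94.130368792434 F [-4.21  3.56  6.43] T [ 0.499  0.55  -0.127]
```

Emit:
move_arm([
  [[0,0,-0.2],[0,0,-3],30],
  [[0,0,0],[0,0,0],30],
])

```text
clock: 15.05
tool_pos: [0.5544, 0.0641, 0.0708]
eef_rot: [[-1.0, -0.02, -0.0], [-0.02, 1.0, 0.001], [0.0, 0.001, -1.0]]
ft_force: [-3.4, 3.2, 5.6]
finger_gap: 0.0382
grasp_force: 60.0
```

```bash
python3 -c "import w"
```

```text
t 15.05 tcp [0.5544 0.0641 0.0708] q6 -1.679 yaw y 91.12999416497301 F [-3.4   3.2   5.65] T [ 0.49   0.548 -0.145]
```

```bash
cat > t.py <<'E'
from bench import *
import numpy as np
T=[];F=[]
for i in range(4):
    get_image("side"); o=get_obs(); T.append(o["torque"][2]); F.append(o["ft_force"])
print("t",round(o["clock"],2),"Tz %.3f sd %.3f"%(np.mean(T),np.std(T)),"F",np.round(np.mean(F,0),1),"yaw",round(np.degrees(np.arctan2(o["eef_rot"][1][1],o["eef_rot"][0][1])),2),"z",round(o["tool_pos"][2],4))
E
python3 t.py
```

```text
t 15.25 Tz -0.123 sd 0.012 F [-3.   2.8  5.5] yaw 91.16 z 0.0708
```

Emit:
move_arm([
  [[0,0,-0.2],[0,0,-2],30],
])

```text
clock: 15.35
tool_pos: [0.5544, 0.064, 0.0707]
eef_rot: [[-1.0, 0.015, -0.0], [0.015, 1.0, 0.001], [0.0, 0.001, -1.0]]
ft_force: [-3.5, 3.2, 5.6]
finger_gap: 0.0382
grasp_force: 60.0
```

```bash
python3 t.py
```

```text
t 15.55 Tz -0.085 sd 0.018 F [-3.6  3.2  5.4] yaw 89.17 z 0.0707
```

Emit:
move_arm([
  [[0,0,-0.2],[0,0,-2],30],
])

```text
clock: 15.65
tool_pos: [0.5544, 0.0641, 0.0705]
eef_rot: [[-0.999, 0.05, -0.0], [0.05, 0.999, 0.001], [0.0, 0.001, -1.0]]
ft_force: [-3.3, 3.3, 7.1]
finger_gap: 0.0384
grasp_force: 60.1
```

```bash
python3 t.py
```

```text
t 15.85 Tz -0.067 sd 0.055 F [-2.7  2.9  5.8] yaw 87.17 z 0.0705
```

Emit:
move_arm([
  [[0,0,-0.1],[0,0,-2],30],
])

```text
clock: 15.95
tool_pos: [0.5543, 0.0641, 0.0703]
eef_rot: [[-0.996, 0.085, -0.0], [0.085, 0.996, 0.001], [0.0, 0.001, -1.0]]
ft_force: [-2.6, 2.8, 5.2]
finger_gap: 0.0381
grasp_force: 60.0
```

```bash
python3 t.py
```

```text
t 16.15 Tz -0.091 sd 0.042 F [-3.   3.3  5.2] yaw 85.17 z 0.0703
```

```bash
sed -i 's/T=\[\];F=\[\]/T=[];F=[];J=[]/; s/T.append(/J.append(o["joint_efforts"][5]); T.append(/; s/range(4)/range(6)/; s/^print(/print("J6 %.3f sd %.3f"%(np.mean(J),np.std(J)),/' t.py
python3 t.py
```

```text
J6 -0.103 sd 0.000 t 16.45 Tz -0.095 sd 0.022 F [-3.1  3.4  5.3] yaw 85.17 z 0.0703
```

Emit:
move_arm([
  [[0,0,-0.2],[0,0,-2],30],
])

```text
clock: 16.55
tool_pos: [0.5544, 0.0641, 0.0702]
eef_rot: [[-0.993, 0.119, -0.0], [0.119, 0.993, 0.001], [0.0, 0.001, -1.0]]
ft_force: [-2.6, 3.1, 6.0]
finger_gap: 0.0379
grasp_force: 60.0
```

```bash
python3 t.py
```

```text
J6 -0.049 sd 0.077 t 16.85 Tz -0.081 sd 0.041 F [-3.1  3.   5.6] yaw 83.17 z 0.0702
```

Emit:
move_arm([
  [[0,0,-0.2],[0,0,-2],30],
])

```text
clock: 16.95
tool_pos: [0.5544, 0.0641, 0.07]
eef_rot: [[-0.988, 0.154, -0.0], [0.154, 0.988, 0.001], [0.0, 0.001, -1.0]]
ft_force: [-2.9, 3.8, 6.5]
finger_gap: 0.038
grasp_force: 60.1
```

```bash
python3 t.py
```

```text
J6 -0.050 sd 0.077 t 17.25 Tz -0.110 sd 0.041 F [-3.3  3.6  6. ] yaw 81.17 z 0.07
```

```bash
sed -i 's/^print(.*"%(np.mean(J),np.std(J)),/print("J",np.round(J,3),/' t.py; cat t.py|tail -2|cut -c1-60
```

```text
get_image("side"); o=get_obs(); J.append(o["joint_effort
print("J",np.round(J,3),"t",round(o["clock"],2),"Tz %.3f sd
```

Emit:
move_arm([
  [[0,0,-0.2],[0,0,-2],30],
])

```text
clock: 17.35
tool_pos: [0.5544, 0.0641, 0.0698]
eef_rot: [[-0.982, 0.188, -0.0], [0.188, 0.982, 0.001], [0.0, 0.001, -1.0]]
ft_force: [-3.4, 3.6, 5.6]
finger_gap: 0.0384
grasp_force: 60.1
```

```bash
python3 t.py
```

```text
J [ 0.091  0.014 -0.089 -0.106 -0.108 -0.108] t 17.65 Tz -0.086 sd 0.034 F [-3.5  3.5  5.9] yaw 79.16 z 0.0698
```

Emit:
move_arm([
  [[0,0,-0.2],[0,0,-2],30],
])

```text
clock: 17.75
tool_pos: [0.5544, 0.0641, 0.0697]
eef_rot: [[-0.975, 0.222, -0.0], [0.222, 0.975, 0.001], [0.0, 0.001, -1.0]]
ft_force: [-3.4, 2.9, 7.3]
finger_gap: 0.0384
grasp_force: 60.1
```

```bash
python3 t.py
```

```text
J [ 0.09   0.013 -0.09  -0.107 -0.109 -0.109] t 18.05 Tz -0.102 sd 0.037 F [-3.6  3.3  6.1] yaw 77.16 z 0.0697
```

Emit:
move_arm([
  [[0,0,-0.1],[0,0,-2],30],
])

```text
clock: 18.15
tool_pos: [0.5544, 0.0641, 0.0695]
eef_rot: [[-0.967, 0.256, -0.0], [0.256, 0.967, 0.001], [0.0, 0.001, -1.0]]
ft_force: [-2.9, 4.3, 5.8]
finger_gap: 0.0384
grasp_force: 60.1
```

```bash
python3 t.py
```

```text
J [ 0.093  0.016 -0.086 -0.104 -0.105 -0.105] t 18.45 Tz -0.112 sd 0.040 F [-2.9  3.5  5.7] yaw 75.17 z 0.0695
```

Emit:
move_arm([
  [[0,0,-0.2],[0,0,-2],30],
])

```text
clock: 18.55
tool_pos: [0.5544, 0.0642, 0.0693]
eef_rot: [[-0.957, 0.29, -0.0], [0.29, 0.957, 0.001], [0.001, 0.001, -1.0]]
ft_force: [-3.2, 3.5, 5.5]
finger_gap: 0.038
grasp_force: 60.1
```

```bash
python3 t.py
```

```text
J [ 0.091  0.014 -0.089 -0.106 -0.108 -0.108] t 18.85 Tz -0.088 sd 0.043 F [-3.4  3.4  6. ] yaw 73.17 z 0.0693
```

Emit:
move_arm([
  [[0,0,-0.2],[0,0,-2],30],
])

```text
clock: 18.95
tool_pos: [0.5544, 0.0642, 0.0692]
eef_rot: [[-0.946, 0.323, -0.0], [0.323, 0.946, 0.001], [0.001, 0.001, -1.0]]
ft_force: [-3.9, 3.2, 7.5]
finger_gap: 0.0385
grasp_force: 60.2
```

```bash
python3 t.py
```

```text
J [ 0.185  0.081 -0.023 -0.039 -0.04  -0.04 ] t 19.25 Tz -0.027 sd 0.031 F [-3.8  3.5  6.5] yaw 71.18 z 0.0692
```

Emit:
move_arm([
  [[0,0,0],[0,0,0],45],
  [[0,0,0],[0,0,0],55],
  [[0,0,0],[0,0,0],70],
  [[0,0,0],[0,0,0],70],
  [[0,0,0],[0,0,0],70],
  [[0,0,20],[0,0,0],70],
  [[0,0,40],[0,0,0],70],
  [[0,0,40],[0,0,0],70],
  [[-30,0,30],[0,0,0],70],
  [[-40,0,0],[0,0,0],70],
  [[0,0,0],[0,0,0],70],
  [[0,0,0],[0,0,0],70],
])

```text
clock: 20.45
tool_pos: [0.484, 0.0636, 0.1989]
eef_rot: [[-0.946, 0.323, 0.001], [0.323, 0.946, -0.0], [-0.001, 0.0, -1.0]]
ft_force: [0.4, 0.3, 0.4]
finger_gap: 0.0701
grasp_force: 0.0
```

```bash
python3 - <<'E'
from w import *
im=shot("w6"); s=shot("s6","side")
for n,i in (("wrist",im),("side",s)):
    p,r,c=cloud(i); b=(abs(p[:,0]-.53)<.12)&(abs(p[:,1]-.06)<.05)
    q=p[b&(p[:,2]>.060)&(p[:,2]<.071)]; print(n,"block",cv2.minAreaRect(q[:,:2].astype(np.float32)),np.median(q[:,2]))
    q=p[b&(p[:,2]>.088)&(p[:,2]<.1)]; print(n,"col",cv2.minEnclosingCircle(q[:,:2].astype(np.float32)),np.median(q[:,2]))
cv2.imwrite("pics/s6c.png",cv2.resize(s["color"][170:310,230:430,::-1],None,fx=4,fy=4))
E
```

```text
t 20.45 tcp [0.484  0.0636 0.1989] q6 -1.344 yaw y 71.1364922950259 F [0.44 0.34 0.4 ] T [ 0.003 -0.012  0.03 ]
wrist block ((0.5264236330986023, 0.061277590692043304), (0.12437500059604645, 0.06018693372607231), 4.554516315460205) 0.0654582336349479
wrist col ((0.5537876486778259, 0.06373137980699539), 0.020861633121967316) 0.09175423781008721
side block ((0.5265354514122009, 0.06310901790857315), (0.124123714864254, 0.061985451728105545), 2.8227250576019287) 0.06653599255719406
side col ((0.5547467470169067, 0.0637839213013649), 0.02123139053583145) 0.09292537248444388
```

View pics/s6c.png

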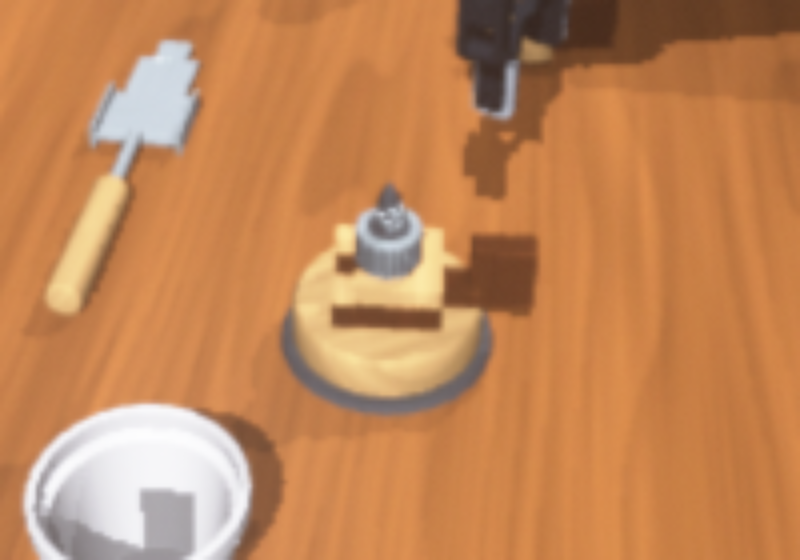

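```bash
python3 -c "
from bench import *
print(finish_job())"
```

```text
the job is handed in; nothing more can be done
None
```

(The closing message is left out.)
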